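# Find the free check poppet through a guide plate

## Task

Lift the guide plate by its handle bar and lower it level (never drop it) over the valve block's two guide pins, until it lies flat on the block with its three small holes over the three ports. Two of the little poppets inside the ports have seized and one still slides, though they look alike: take the gauge pin from its stand, feel down through the plate's holes for the poppet that gives way, push the pin fully home there and leave it standing in that port with its head down on the plate. Leave the valve, cap, bushing and reducer where they are.

Things in the scene. Friction and masses are not known exactly. Their poses are not given: they have to be found in the camera images.
- block: Brass valve block fixed to the bench, 150 (own x) x 160 (own y) x 50 mm high; origin at the centre of its underside, z up. Two upright steel guide pins stand on its top and three round ports open there. In each port, face 6 mm below the block's top, sits a 12 mm steel poppet. Two are seized (rigid); one, not knowable by sight and different from start to start, slides down up to 34 mm under a push of about 3 N (4 N at 50 mm/s) and stays where it is left.
- dowel0 (a point): Tip centre of the first guide pin, 20 mm above the block's top; block frame (30, 60, 70) mm. The pin is 12 mm in diameter, straight for 14 mm, then a cone narrowing to 6 mm over the top 6 mm.
- dowel1 (a point): Tip centre of the second guide pin, same shape; block frame (30, -60, 70) mm.
- port0 (a point): Centre of a port mouth at the block's top, bore 13 mm; block frame (55, 0, 50) mm.
- port1 (a point): Same, block frame (-27.5, 48, 50) mm.
- port2 (a point): Same, block frame (-27.5, -48, 50) mm.
- plate: Dark steel guide plate, loose, at first flat on the bench, 150 (own x) x 160 (own y) x 10 mm, 0.4 to 0.8 kg; origin at the centre of its underside, z up. Through it go two 14 mm holes for the guide pins at own (30, +-60) mm and three 9 mm holes for the gauge pin at own (55, 0), (-27.5, 48), (-27.5, -48) mm, so its x and y axes must point as the block's. A steel handle bar stands on its middle.
- plate_handle (a point): Centre of the plate's handle bar, which is 14 mm thick (plate x), 40 mm long (plate y), 32 mm high and stands on the plate's top face; 26 mm above the plate's underside. Axes as the plate's.
- hole0 (a point): Centre of a 9 mm hole at the plate's top face; plate frame (55, 0, 10) mm; belongs over port0.
- hole1 (a point): Same, plate frame (-27.5, 48, 10) mm; belongs over port1.
- hole2 (a point): Same, plate frame (-27.5, -48, 10) mm; belongs over port2.
- pin_head (a point): Centre of the gauge pin's round steel head (18 mm diameter, 50 mm high, axis z), 70 mm above its tip. The pin weighs about 90 g; below the head is a 7 mm shank 45 mm long whose last 4 mm taper to 3.6 mm. It starts upright in a fixed black stand (55 x 55 x 50 mm high), head underside on the stand's top.
- pin_tip (a point): Centre of the gauge pin's tip, 45 mm below the underside of its head; z up along the pin. Fully home, the head's underside lies on the plate and the tip is 45 mm below the plate's top face; on a seized poppet the tip stops 16 mm below it.
- valve: Bystander: chrome pressure building valve, 96 mm long along y, 95 mm high; origin at its underside centre.
- cap: Bystander: blue polycarbonate cap, 52 mm diameter, 22 mm high; origin at its underside centre.
- bushing: Bystander: bronze bushing, 36 mm diameter, 30 mm high; origin at its underside centre.
- reducer: Bystander: copper reducer, 42 mm diameter, 56 mm high; origin at its underside centre.

How it is judged:
On the way:
1. the plate lies flat on the block over the guide pins, its holes over the ports, and has been let go (z of plate in the frame of block between 0.047 and 0.0525 m and horizontal distance between hole0 and port0 below 0.004 m and horizontal distance between hole1 and port1 below 0.004 m and angle between plate's own z axis and vertical below 0.03 rad and contact force between the fingers and plate below 0.1 N), for 0.2 s.
At the end, for the whole second after the job is handed in: The plate lies flat on the block (underside within 3 mm of its top, tilt under 0.03 rad, holes within 4 mm of their ports); the pin stands upright (tilt under 0.1 rad) in the port whose poppet slides, within 6 mm of its centre, head within 3.5 mm of the plate's top; all at rest (z of plate in the frame of block between 0.047 and 0.0525 m and horizontal distance between hole0 and port0 below 0.004 m and horizontal distance between hole1 and port1 below 0.004 m and angle between plate's own z axis and vertical below 0.03 rad and z of pin_tip in the frame of block below 0.0185 m and angle between pin_tip's own z axis and vertical below 0.1 rad and (horizontal distance between pin_tip and port0 below 0.006 m or horizontal distance between pin_tip and port1 below 0.006 m or horizontal distance between pin_tip and port2 below 0.006 m) and linear speed of plate below 0.02 m/s); the robot touches nothing.
It fails at once if the plate was tipped by more than 0.2 rad (angle between plate's own z axis and vertical above 0.2 rad).
It fails at once if the plate was dropped from above the guide pins (z of plate in the frame of block above 0.08 m and contact force between the fingers and plate below 0.01 N).
It fails at once if the valve, cap, bushing or reducer was moved by more than 20 mm (distance of any of valve, cap, bushing, reducer from where it was at the start of the episode above 0.02 m).
It also fails if it takes over 67 s, if anything falls off the work surface, if the arm or the gripper's body presses on something with over 40 N, if the wrist force passes 120 N, or if a joint passes its speed limit or range.

## Robot

A 7-joint arm with a two-finger parallel gripper is mounted at the origin on the work surface. World frame = base frame: x ahead of the robot, y to its left, z up, the work surface at z = 0. Lengths are in m, angles in rad, forces in N, time in s.
With the tool pointing down it reaches from about 0.35 to 0.9 m from the base axis. Payload 19.9 kg.
Tool frame: the origin (TCP) lies midway between the tips of the shut fingers; the grasp point (between the pads) lies 19 mm behind it (robot.hold_point_z is the distance from the TCP to the grasp point, in m); y points along the fingers, x is the direction in which the jaws open and shut, and the axes are right-handed (so a half turn about y gives the same grasp; the last joint's range is limited). The gripper opens to 85 mm and grips with 20 to 120 N. Pads are 22 mm wide; open, the fingers measure 114 mm over their backs; the gripper's body (76 mm by 85 mm) begins 54 mm behind the grasp point. The pads swing forward as they close: fully open they stand 13 mm farther back than shut.
Start: joints at [1.192, 0.417, -0.01, 1.614, 0.005, 1.111, -0.053], TCP at [0.207, -0.59, 0.231] pointing down, gripper open.
Joint ranges: [-2.81, 2.81], [-0.39, 2.02], [-1.27, 1.25], [0.06, 2.57], [-1.19, 4.33], [0.19, 2], [-2.82, 2.82]. Speed limits (rad/s): [1.89, 1.89, 2.39, 2.39, 3.01, 3.01, 3.01].

## Interface

Orientations are given as a unit quaternion [w, x, y, z].
In Python, from cell import robot gives the robot as it stands.
- The arm moves only by the tool jog_arm, never from a script. Its argument "motion" is a list that holds one entry, the list of rows, each a list of 5 numbers: the finger opening in mm, from 0 to 85.4, then the shift along the tool's x, y, z in mm, then the turn about the tool's y in degrees. A call has exactly 5 rows; each row is the pose to reach, as a shift and turn from the pose commanded when the call began, along the tool's axes at that moment; what a row does not reach only later rows make up. A row lasts 1/10 s, in which the tool goes at most 50 mm and 8.59 degrees, less where a joint would pass 70% of its speed; a pose out of reach is approached as far as the arm can. A call with a gripper value outside its range is refused whole. The fingers move at their own pace and stop on an object; "grip_force" is the grip in N (left out, the last holds). Time passes only in rows, so rows that repeat a pose let the fingers close, or fill a call up. It gives the time, the measured TCP pose, the force and the opening at its end, in the units of the state.
- robot.state(): the state, without advancing time (a new reading comes with each control period).
- robot.read_camera(name): name is "scene" or "top"; returns the picture (400x640x3 uint8, blue, green, red); there is no depth.
- robot.camera_model(name): a dict with "fx", "fy", "cx", "cy" (pixels), "origin" and "attitude" of the camera in the world. Camera axes: x right, y down, z forward; pixel columns grow to the right and rows downward; lengths in m; the calibration is good to about 2 mm. A picture is of the moment at which its call begins. camera_model takes no time and is no camera call.
- robot.sign_off(): hands the job in, once; it reports no verdict.
Trained networks look in the newest picture that a camera, given by its name, has taken for a name from the list of things; names that differ only in an ending like _2 or _b are one class to them, and where a whole thing is asked for, a point or a joint stands for the part that bears it (a point fixed in the world has none). Each returns a list of dicts, best first, with "confidence" (0 to 1); they miss things now and then, are a little off and sometimes report something else, mostly with a low value. They report only what shows in the picture. A call takes as long as a camera call.
- robot.boxes_of(camera, thing): "extent" ([centre column, centre row, width, height] in pixels, round what is visible of it).
- robot.silhouettes(camera, thing): "region" (400x640 bool, what is visible of it) and "extent" ([centre column, centre row, width, height] in pixels, round what is visible of it).
- robot.pinpoint(camera, thing): "at" ([column, row] in pixels: a listed point, or the origin of a listed thing).
The state is a dict: "time": time; "q": joint angles; "qd": joint speeds; "joint_efforts": joint torques, N m; "tool_pos": TCP position; "tool_rot": TCP orientation; "wrist_force": force on the tool from outside, world axes, zero at the start; "torque": the same for the moment, N m; "width": opening from 0.0 (shut) to 1.0 (fully open).
Only numpy, scipy, OpenCV 4.12 (cv2) and the standard library are available. Lean on these libraries where they do the work, as an engineer would, in place of code of your own. Each camera call takes 0.05 s, during which the arm holds its last target. There are 200 camera calls.

## Working session

There is one attempt and no reset: what is moved stays moved. The work goes in short steps, Python scripts to look and compute and a tool call to move; the robot and the scene stay as the last step left them, time stands still between calls to the robot, and variables do not carry over. Pictures are saved under pics/ and viewed, about 8 in all and at most 12, crops included, and the job is handed in when it is done.

Besides the shell and the picture viewer there is one more tool, called by a JSON object that holds its "name" and its "arguments", one argument or row to a line. jog_arm: Moves the arm, as the interface text tells. Its arguments: {"type":"object","properties":{"motion":{"type":"array"},"grip_force":{"type":"number"}},"required":["motion"]}

```bash
mkdir -p pics; ls
cat > h.py <<'E'
from cell import robot
import numpy as np, cv2
from scipy.spatial.transform import Rotation as R
def rot(a):
    a=np.array(a,float)
    return a if a.shape==(3,3) else R.from_quat(np.roll(a,-1)).as_matrix()
def ray(cam,px,z):
    m=robot.camera_model(cam); d=rot(m['attitude'])@np.array([(px[0]-m['cx'])/m['fx'],(px[1]-m['cy'])/m['fy'],1])
    o=np.array(m['origin']); return o+d*(z-o[2])/d[2]
def tool():
    s=robot.state(); return np.array(s['tool_pos']),rot(s['tool_rot']),s
E
python3 - <<'E'
from h import *
for c in ('scene','top'):
    cv2.imwrite(f'pics/{c}0.png',robot.read_camera(c)); print(c,robot.camera_model(c))
zs=dict(block=0,dowel0=.07,dowel1=.07,port0=.05,port1=.05,port2=.05,plate=0,plate_handle=.026,hole0=.01,hole1=.01,hole2=.01,pin_head=.075,pin_tip=.005,valve=0,cap=0,bushing=0,reducer=0)
for t,z in zs.items():
  for c in ('top','scene'):
    for d in robot.pinpoint(c,t)[:2]: print(t,c,round(d['confidence'],2),np.round(d['at'],1),ray(c,d['at'],z).round(4))
print(robot.state())
E
```

```text
pics
scene {'fx': 463.43919231465213, 'fy': 463.43919231465213, 'cx': 321.7750056823303, 'cy': 194.4057753775621, 'origin': array([ 1.21319217, -0.18801603,  0.99322266]), 'attitude': array([-0.23927118,  0.75757148,  0.58203553, -0.17340529])}
top {'fx': 431.38757182134134, 'fy': 431.38757182134134, 'cx': 314.5483382381087, 'cy': 195.97767544677404, 'origin': array([ 0.51045866, -0.0028563 ,  1.36624559]), 'attitude': array([-0.02426344,  0.71391984, -0.69944797,  0.02241171])}
block top 0.59 [363.6 204.5] [ 0.5769 -0.1543  0.    ]
block scene 0.57 [260.7 211.1] [ 0.5723 -0.1575  0.    ]
dowel0 top 0.73 [347. 198.] [ 0.592  -0.0964  0.07  ]
dowel0 scene 0.72 [237.5 211.4] [ 0.6045 -0.2124  0.07  ]
dowel0 scene 0.66 [287.2 193.5] [ 0.5842 -0.0884  0.07  ]
dowel1 top 0.73 [347. 198.] [ 0.592  -0.0964  0.07  ]
dowel1 scene 0.72 [237.5 211.4] [ 0.6045 -0.2124  0.07  ]
dowel1 scene 0.66 [287.2 193.5] [ 0.5842 -0.0884  0.07  ]
port0 top 0.97 [384.5 213.6] [ 0.548  -0.2128  0.05  ]
port0 top 0.61 [350.7 216.5] [ 0.537 -0.11   0.05 ]
port0 scene 0.95 [271.8 185.3] [ 0.5367 -0.1178  0.05  ]

[... 2418 characters left out ...]
'time': 1.8, 'q': array([ 1.1915025 ,  0.41741148, -0.01031154,  1.61362044,  0.0046885 ,
        1.11068099, -0.05301816]), 'qd': array([ 6.61259912e-04, -1.82474072e-03,  1.65721869e-03, -2.68908251e-03,
        9.84276252e-07,  4.01866613e-05, -4.25143163e-04]), 'joint_efforts': array([ 2.01066054e-03, -8.64185071e+01,  6.78999033e-01, -4.35206687e+01,
        1.90942339e-02,  2.06044620e-03, -8.20466894e-07]), 'tool_pos': array([ 0.20713286, -0.58965259,  0.23124426]), 'tool_rot': array([ 0.57694301, -0.57691893,  0.40887325, -0.40880799]), 'wrist_force': array([-0.22846735, -0.20060113, -0.0478346 ]), 'torque': array([-0.05558503,  0.02690784, -0.01296064]), 'width': 0.9986940273872904}
```

Run:
```python
import cv2,numpy as np
t=cv2.imread('pics/top0.png')[120:275,165:460]; s=cv2.imread('pics/scene0.png')[100:300,140:480]
cv2.imwrite('pics/t0.png',cv2.resize(t,(800,420),interpolation=cv2.INTER_CUBIC)); cv2.imwrite('pics/s0.png',cv2.resize(s,(800,470),interpolation=cv2.INTER_CUBIC))
```

```text
(no output)
```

View pics/t0.png

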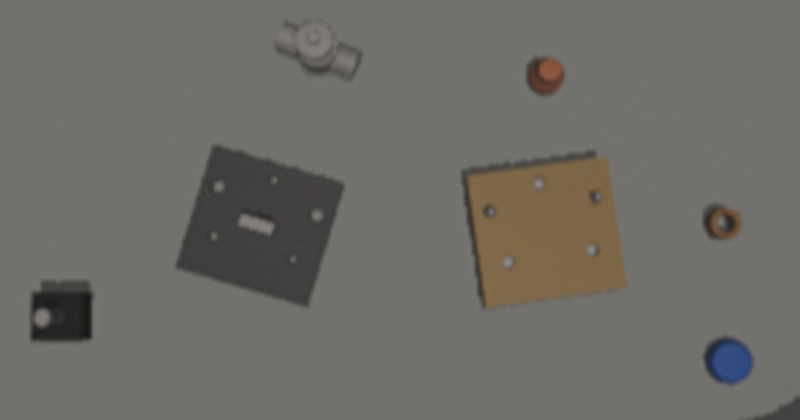

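View pics/s0.png

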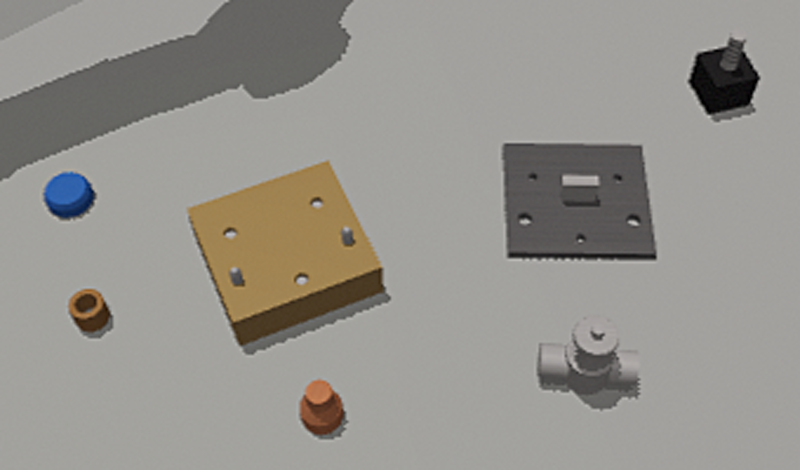

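```bash
cat > fit.py <<'E'
from h import *
from scipy.optimize import least_squares
def proj(cam,P):
    m=robot.camera_model(cam); p=(np.array(P)-m['origin'])@rot(m['attitude'])
    return p[:,:2]/p[:,2:]*[m['fx'],m['fy']]+[m['cx'],m['cy']]
def blob(img,c,r=4):
    g=cv2.cvtColor(img,cv2.COLOR_BGR2GRAY).astype(float)
    for _ in range(3):
        x0,y0=np.round(c).astype(int); w=g[y0-r:y0+r+1,x0-r:x0+r+1]
        d=abs(w-np.median(w)); d[d<0.3*d.max()]=0
        yy,xx=np.mgrid[y0-r:y0+r+1,x0-r:x0+r+1]; c=[(xx*d).sum()/d.sum(),(yy*d).sum()/d.sum()]
    return np.array(c)
def world(p,L,z0=0):
    c,s=np.cos(p[2]),np.sin(p[2]); L=np.array(L); return np.c_[p[0]+c*L[:,0]-s*L[:,1],p[1]+s*L[:,0]+c*L[:,1],L[:,2]+z0]
def fit(obs,x0,z0=0):  # obs: list of (cam,L,px)
    f=lambda p:np.concatenate([(proj(c,world(p,L,z0))-px).ravel() for c,L,px in obs])
    r=least_squares(f,x0,loss='soft_l1'); return r.x,r.fun.reshape(-1,2)
E
cat > a.py <<'E'
from fit import *
T=lambda a:np.array(a)/2.712+[165,120]-[.3,.3]; S=lambda a:np.array(a)/[800/340,2.35]+[140,100]-[.3,.3]
I={c:cv2.imread(f'pics/{c}0.png') for c in('top','scene')}
A=np.array
PL=A([[30,60,10],[30,-60,10],[55,0,10],[-27.5,48,10],[-27.5,-48,10]])/1e3
# visible blob in a port is the poppet
BL=A([[55,0,45],[-27.5,48,45],[-27.5,-48,45]])/1e3
def go(img,seeds,m): return A([blob(I[img],m(s)) for s in seeds])
pt=go('top',[(219,186),(317,215),(275,181),(214,237),(293,259)],T)
ps=go('scene',[(633,221),(525,219),(581,239),(618,178),(533,177)],S)
print(pt.round(1).tolist(),ps.round(1).tolist())
bt=go('top',[(539,184),(508,262),(592,250)],T); bs=go('scene',[(302,279),(317,203),(230,233)],S)
# scene plate orientation: try labels with pin holes either way
for n,o in (('plate',[('top',PL,pt),('scene',PL,ps)]),('block',[('top',BL,bt),('scene',BL,bs)])):
    x0=[.57,.17,-.3] if n=='plate' else [.57,-.15,.1]
    for oo in (o[:1],o[1:],o):
        x,r=fit(oo,x0); print(n,x.round(4),np.round(r,1).tolist())
# brass top corners
g=lambda p:p
E
python3 a.py
```

```text
[[245.3, 188.4], [281.5, 199.0], [265.6, 186.1], [243.5, 206.9], [272.6, 215.1]] [[408.9, 193.5], [362.7, 192.9], [386.4, 201.0], [402.1, 175.2], [366.2, 174.6]]
plate [ 0.5753  0.1711 -0.2628] [[-0.2, -0.1], [0.1, -0.1], [0.0, -0.0], [-0.0, -0.0], [0.1, 0.3]]
plate [ 0.5768  0.1725 -0.2706] [[0.0, -0.2], [-0.2, -0.2], [0.1, 0.1], [0.1, 0.2], [-0.1, 0.2]]
plate [ 0.5761  0.172  -0.267 ] [[-0.4, -0.5], [-0.2, -0.3], [-0.2, -0.3], [-0.3, -0.4], [-0.2, 0.1], [-0.2, -0.5], [-0.4, -0.3], [-0.1, -0.1], [-0.2, -0.0], [-0.4, 0.1]]
block [ 0.5733 -0.1573  0.1623] [[0.2, 0.2], [0.0, -0.0], [-0.2, -0.2]]
block [ 0.5694 -0.1554  0.1607] [[-0.0, -0.0], [-0.2, 0.1], [0.2, -0.1]]
block [ 0.5713 -0.1562  0.1616] [[-0.2, 0.9], [-0.4, 0.6], [-0.6, 0.4], [-0.1, 0.7], [-0.3, 0.7], [-0.0, 0.7]]
```

```bash
cat >> h.py <<'E'
def report(goal=None,yaw=None):
    p,M,s=tool(); ax=np.degrees(np.arctan2(M[1,0],M[0,0]))
    print('t',round(s['time'],2),'pos',p.round(4),'xyaw',ax.round(2),'ydown',M[:,1].round(3),'w',round(s['width'],3),'F',np.round(s['wrist_force'],2),'q7',s['q'].round(2))
    if goal is not None: print(' shift mm',(M.T@(np.array(goal)-p)*1e3).round(1))
    if yaw is not None:
        d=(ax-np.degrees(yaw)+90)%180-90; print(' turn deg',d.round(2))
E
python3 -c "
from h import *
report([.576,.172,.12],-.266)"
```

```text
t 1.8 pos [ 0.2071 -0.5897  0.2312] xyaw -70.65 ydown [-0.  0. -1.] w 0.999 F [-0.23 -0.2  -0.05] q7 [ 1.19  0.42 -0.01  1.61  0.    1.11 -0.05]
 shift mm [-596.4  111.3  600.4]
 turn deg -55.41
```

{"name": "jog_arm", "arguments": {
  "motion": [
    [[85, -35, 0, 35, 0], [85, -70, 0, 70, 0], [85, -105, 0, 106, 0], [85, -140, 0, 141, 0], [85, -175, 0, 176, 0]]
  ]
}}

```text
time: 2.3
tool_pos: [0.3157, -0.3644, 0.2314]
tool_rot: [-0.577, 0.577, -0.409, 0.409]
wrist_force: [0.8, -1.2, 0.4]
width: 0.995
```

{"name": "jog_arm", "arguments": {
  "motion": [
    [[85, -35, 0, 35, 0], [85, -70, 0, 70, 0], [85, -105, 0, 106, 0], [85, -140, 0, 141, 0], [85, -175, 0, 176, 0]]
  ]
}}

```text
time: 2.8
tool_pos: [0.4238, -0.1409, 0.2317]
tool_rot: [0.577, -0.577, 0.409, -0.409]
wrist_force: [0.4, -1.0, -0.1]
width: 0.997
```

{"name": "jog_arm", "arguments": {
  "motion": [
    [[85, -35, 0, 35, 0], [85, -70, 0, 70, 0], [85, -105, 0, 106, 0], [85, -140, 0, 141, 0], [85, -175, 0, 176, 0]]
  ]
}}

```text
time: 3.3
tool_pos: [0.532, 0.0825, 0.2315]
tool_rot: [0.577, -0.577, 0.409, -0.409]
wrist_force: [1.0, -1.1, 0.3]
width: 0.994
```

{"name": "jog_arm", "arguments": {
  "motion": [
    [[85, -30, 0, 30, -8], [85, -60, 0, 60, -16], [85, -71, 0, 72, -24], [85, -71, 20, 72, -32], [85, -71, 40, 72, -40]]
  ]
}}

```text
time: 3.8
tool_pos: [0.576, 0.1723, 0.1909]
tool_rot: [0.683, -0.682, 0.184, -0.185]
wrist_force: [-0.2, -0.8, -0.4]
width: 0.994
```

{"name": "jog_arm", "arguments": {
  "motion": [
    [[85, 0, 30, 0, -8], [85, 0, 60, 0, -15.4], [85, 0, 70, 0, -15.4], [85, 0, 70, 0, -15.4], [85, 0, 70, 0, -15.4]]
  ]
}}

```text
time: 4.3
tool_pos: [0.5762, 0.1718, 0.1225]
tool_rot: [0.701, -0.701, 0.095, -0.095]
wrist_force: [0.0, 0.2, 0.5]
width: 0.995
```

```bash
python3 -c "
from h import *
report([.576,.172,.014],-.266)"
```

```text
t 4.3 pos [0.5762 0.1718 0.1225] xyaw -15.43 ydown [ 0.001  0.    -1.   ] w 0.995 F [0.01 0.16 0.46] q7 [ 0.15  0.59 -0.66  1.75  0.43  0.95 -0.95]
 shift mm [ -0.4 108.5   0. ]
 turn deg -0.19
```

{"name": "jog_arm", "arguments": {
  "motion": [
    [[85, 0, 30, 0, 0], [85, 0, 60, 0, 0], [85, 0, 85, 0, 0], [85, 0, 100, 0, 0], [85, 0, 107, 0, 0]]
  ]
}}

```text
time: 4.8
tool_pos: [0.576, 0.1717, 0.0143]
tool_rot: [-0.701, 0.701, -0.094, 0.094]
wrist_force: [0.6, 0.2, 0.2]
width: 0.994
```

{"name": "jog_arm", "arguments": {
  "motion": [
    [[0, 0, 0, 0, 0], [0, 0, 0, 0, 0], [0, 0, 0, 0, 0], [0, 0, 0, 0, 0], [0, 0, 0, 0, 0]]
  ],
  "grip_force": 90
}}

```text
time: 5.3
tool_pos: [0.5759, 0.1716, 0.0149]
tool_rot: [0.701, -0.701, 0.094, -0.094]
wrist_force: [-13.8, -11.6, 38.5]
width: 0.149
```

{"name": "jog_arm", "arguments": {
  "motion": [
    [[0, 0, 0, 0, 0], [0, 0, 0, 0, 0], [0, 0, 0, 0, 0], [0, 0, 0, 0, 0], [0, 0, 0, 0, 0]]
  ]
}}

```text
time: 5.8
tool_pos: [0.5759, 0.1716, 0.015]
tool_rot: [0.701, -0.701, 0.094, -0.094]
wrist_force: [-2.9, -2.5, 10.1]
width: 0.146
```

```bash
python3 -c "
from h import *
report()"
```

```text
t 5.8 pos [0.5759 0.1716 0.015 ] xyaw -15.25 ydown [ 0.001 -0.    -1.   ] w 0.146 F [-2.87 -2.52 10.11] q7 [ 0.09  0.73 -0.57  1.79  0.54  0.78 -1.03]
```

{"name": "jog_arm", "arguments": {
  "motion": [
    [[0, 0, -5, 0, 0], [0, 0, -15, 0, 0], [0, 0, -30, 0, 0], [0, 0, -45, 0, 0], [0, 0, -60, 0, 0]]
  ]
}}

```text
time: 6.3
tool_pos: [0.5758, 0.1716, 0.076]
tool_rot: [0.701, -0.701, 0.094, -0.094]
wrist_force: [0.0, -0.5, -5.2]
width: 0.144
```

{"name": "jog_arm", "arguments": {
  "motion": [
    [[0, 0, -15, 0, 0], [0, 0, -30, 0, 0], [0, 0, -45, 0, 0], [0, 0, -50, 0, 0], [0, 0, -50, 0, 0]]
  ]
}}

```text
time: 6.8
tool_pos: [0.576, 0.1715, 0.1251]
tool_rot: [0.701, -0.701, 0.093, -0.094]
wrist_force: [-0.9, 0.2, -6.8]
width: 0.145
```

```bash
cat > b.py <<'E'
from fit import *
import sys
z0=float(sys.argv[1]); x0=eval(sys.argv[2]); name=sys.argv[3]
I={c:robot.read_camera(c) for c in('top','scene')}
PL=np.array([[30,60,10],[30,-60,10],[55,0,10],[-27.5,48,10],[-27.5,-48,10]])/1e3
C=np.array([[75,80,10],[75,-80,10],[-75,-80,10],[-75,80,10]])/1e3
for c in I:
    o=I[c].copy(); u=proj(c,world(x0,PL,z0)); k=proj(c,world(x0,C,z0)); a=k.min(0).astype(int)-25; b=k.max(0).astype(int)+25
    s=4; o=cv2.resize(o[a[1]:b[1],a[0]:b[0]],None,fx=s,fy=s,interpolation=cv2.INTER_CUBIC)
    for p in np.r_[u,k]: cv2.circle(o,tuple(((p-a+.5)*s).astype(int)),2,(0,0,255),-1)
    I[c+'o']=o
h=max(I['topo'].shape[0],I['sceneo'].shape[0])
v=np.hstack([cv2.copyMakeBorder(I[k],0,h-I[k].shape[0],0,0,0) for k in('topo','sceneo')]); f=min(800/v.shape[1],600/h,1)
cv2.imwrite(f'pics/{name}.png',cv2.resize(v,None,fx=f,fy=f,interpolation=cv2.INTER_AREA)); np.savez(f'{name}.npz',top=I['top'],scene=I['scene'])
E
python3 - <<'E'
from h import *
report([.5728,-.157,.13],.1615)
E
python3 b.py 0.109 "[.5759,.1717,-.266]" lift
```

```text
t 6.8 pos [0.576  0.1715 0.1251] xyaw -15.26 ydown [ 0.001  0.    -1.   ] w 0.145 F [-0.93  0.24 -6.8 ] q7 [ 0.16  0.58 -0.67  1.75  0.43  0.96 -0.95]
 shift mm [  83.3   -5.  -317.8]
 turn deg -24.51Traceback (most recent call last):
  File "b.py", line 7, in <module>
    for c in I:
             ^
RuntimeError: dictionary changed size during iteration
```

{"name": "jog_arm", "arguments": {
  "motion": [
    [[0, 8, 0, -30, 0], [0, 17, 0, -65, 0], [0, 27, 0, -103, 0], [0, 37, 0, -141, 0], [0, 47, 0, -179, 0]]
  ]
}}

```text
time: 7.4
tool_pos: [0.5734, -0.0151, 0.1235]
tool_rot: [0.701, -0.701, 0.094, -0.093]
wrist_force: [1.9, -0.6, -6.2]
width: 0.146
```

{"name": "jog_arm", "arguments": {
  "motion": [
    [[0, 10, 0, -38, -3], [0, 20, 0, -76, -8], [0, 29, 0, -110, -13], [0, 35, 0, -130, -18], [0, 36, 0, -139, -21]]
  ]
}}

```text
time: 7.9
tool_pos: [0.5715, -0.16, 0.1231]
tool_rot: [0.706, -0.706, -0.035, 0.036]
wrist_force: [-0.2, 0.3, -7.1]
width: 0.146
```

{"name": "jog_arm", "arguments": {
  "motion": [
    [[0, 0, 0, 0, -2], [0, 0, 0, 0, -3.5], [0, 0, 0, 0, -3.5], [0, 0, 0, 0, -3.5], [0, 0, 0, 0, -3.5]]
  ]
}}

```text
time: 8.4
tool_pos: [0.5722, -0.1568, 0.1242]
tool_rot: [0.705, -0.705, -0.057, 0.057]
wrist_force: [-0.5, 0.2, -5.0]
width: 0.144
```

```bash
sed -i 's/^for c in I:/for c in list(I):/' b.py
python3 - <<'E'
from h import *
report([.5728,-.157,.125],.1615)
E
python3 b.py 0.110 "[.5728,-.157,.1615]" over
```

```text
t 8.4 pos [ 0.5722 -0.1568  0.1242] xyaw 9.25 ydown [-0.  0. -1.] w 0.144 F [-0.52  0.16 -5.03] q7 [ 0.76  0.59 -0.73  1.77  0.47  0.96  0.  ]
 shift mm [ 0.6 -0.8 -0.3]
 turn deg -0.01
```

View pics/over.png

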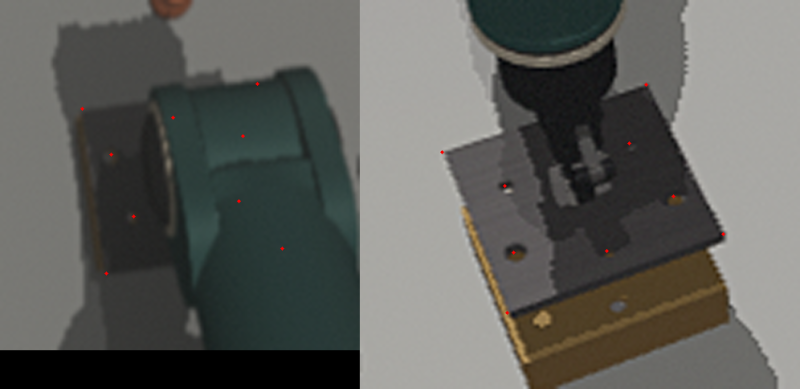

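{"name": "jog_arm", "arguments": {
  "motion": [
    [[0, 0.5, 8, 0, 0], [0, 0.5, 17, 0, 0], [0, 0.5, 25, 0, 0], [0, 0.5, 31, 0, 0], [0, 0.5, 34, 0, 0]]
  ]
}}

```text
time: 9.0
tool_pos: [0.5723, -0.1569, 0.0893]
tool_rot: [0.705, -0.705, -0.057, 0.057]
wrist_force: [0.1, 1.0, -6.5]
width: 0.146
```

{"name": "jog_arm", "arguments": {
  "motion": [
    [[0, 0, 2, 0, 0], [0, 0, 3.5, 0, 0], [0, 0, 5, 0, 0], [0, 0, 6.5, 0, 0], [0, 0, 8, 0, 0]]
  ]
}}

```text
time: 9.5
tool_pos: [0.5727, -0.1571, 0.0823]
tool_rot: [-0.705, 0.705, 0.057, -0.057]
wrist_force: [0.0, 0.5, -6.9]
width: 0.141
```

```bash
python3 - <<'E'
from h import *
report([.5728,-.157,.065],.1615)
E
python3 b.py 0.067 "[.5728,-.157,.1615]" low
```

```text
t 9.5 pos [ 0.5727 -0.1571  0.0823] xyaw 9.25 ydown [ 0. -0. -1.] w 0.141 F [ 0.05  0.51 -6.87] q7 [ 0.73  0.65 -0.69  1.79  0.51  0.9  -0.03]
 shift mm [ 0.1 17.3  0.1]
 turn deg 0.0
```

View pics/low.png

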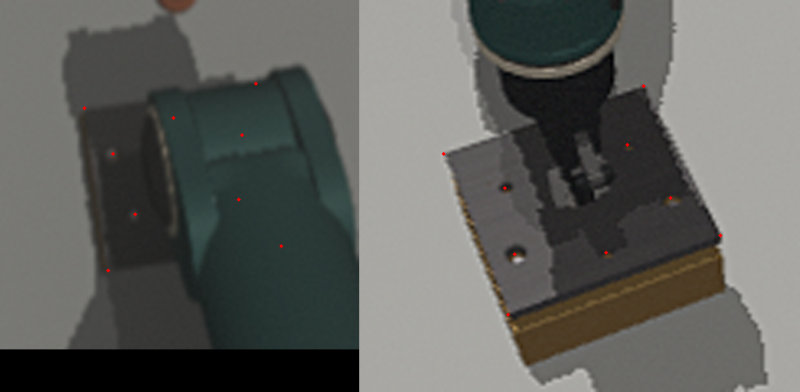

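{"name": "jog_arm", "arguments": {
  "motion": [
    [[0, 0, 1.5, 0, 0], [0, 0, 3, 0, 0], [0, 0, 4.5, 0, 0], [0, 0, 6, 0, 0], [0, 0, 7, 0, 0]]
  ]
}}

```text
time: 10.1
tool_pos: [0.5729, -0.1569, 0.0753]
tool_rot: [0.705, -0.705, -0.057, 0.057]
wrist_force: [1.7, -0.0, -5.3]
width: 0.142
```

```bash
python3 -c "
from h import *
report([.5728,-.157,.065],.1615)"
```

```text
t 10.1 pos [ 0.5729 -0.1569  0.0753] xyaw 9.26 ydown [ 0.  0. -1.] w 0.142 F [ 1.69 -0.01 -5.34] q7 [ 0.73  0.65 -0.69  1.79  0.52  0.88 -0.04]
 shift mm [-0.1 10.3 -0. ]
 turn deg 0.01
```

{"name": "jog_arm", "arguments": {
  "motion": [
    [[0, 0, 2, 0, 0], [0, 0, 4, 0, 0], [0, 0, 6, 0, 0], [0, 0, 8, 0, 0], [0, 0, 9, 0, 0]]
  ]
}}

```text
time: 10.6
tool_pos: [0.5729, -0.157, 0.0662]
tool_rot: [0.705, -0.705, -0.057, 0.057]
wrist_force: [3.5, 0.0, -3.6]
width: 0.144
```

{"name": "jog_arm", "arguments": {
  "motion": [
    [[0, 0, 1, 0, 0], [0, 0, 1.5, 0, 0], [0, 0, 1.5, 0, 0], [0, 0, 1.5, 0, 0], [0, 0, 1.5, 0, 0]]
  ]
}}

```text
time: 11.1
tool_pos: [0.5729, -0.157, 0.0651]
tool_rot: [-0.705, 0.705, 0.057, -0.057]
wrist_force: [3.8, 2.3, 2.8]
width: 0.149
```

```bash
python3 -c "
from h import *
report([.5728,-.157,.065],.1615)"
```

```text
t 11.1 pos [ 0.5729 -0.157   0.0651] xyaw 9.26 ydown [ 0.001 -0.    -1.   ] w 0.149 F [3.83 2.26 2.78] q7 [ 0.72  0.67 -0.68  1.8   0.53  0.87 -0.05]
 shift mm [-0.1  0.1  0. ]
 turn deg 0.0
```

{"name": "jog_arm", "arguments": {
  "motion": [
    [[85, 0, 0, 0, 0], [85, 0, 0, 0, 0], [85, 0, 0, 0, 0], [85, 0, 0, 0, 0], [85, 0, 0, 0, 0]]
  ]
}}

```text
time: 11.6
tool_pos: [0.5725, -0.1571, 0.0647]
tool_rot: [-0.705, 0.705, 0.057, -0.057]
wrist_force: [0.7, -0.2, 0.6]
width: 0.976
```

{"name": "jog_arm", "arguments": {
  "motion": [
    [[85, 0, -15, 0, 0], [85, 0, -40, 0, 0], [85, 0, -75, 0, 0], [85, 0, -110, 0, 0], [85, 0, -145, 0, 0]]
  ]
}}

```text
time: 12.1
tool_pos: [0.5725, -0.1567, 0.2123]
tool_rot: [-0.705, 0.705, 0.057, -0.057]
wrist_force: [0.2, -0.9, -0.0]
width: 0.992
```

Run:
```python
from fit import *
report()
I={c:robot.read_camera(c) for c in('top','scene')}
T=lambda a:np.array(a)/2.712+[165,120]-[.3,.3]
print('head top ray',ray('top',T((42,317)),.1),ray('scene',np.array([738,40])/2.353+[140,100],.1))
o=[]
for c in I:
    m=I[c]; u=proj(c,[[.47,.39,.06]])[0].astype(int); a=u-[30,30]
    crop=m[a[1]:a[1]+60,a[0]:a[0]+60]; print(c,a); cv2.imwrite(f'pics/raw_{c}.png',m)
    o.append(cv2.resize(crop,(360,360),interpolation=cv2.INTER_NEAREST))
    for d in robot.boxes_of(c,'pin_head')[:2]: print(c,d['confidence'],d['extent'])
    for d in robot.silhouettes(c,'pin_head')[:1]: np.save(f'sil_{c}.npy',d['region']); print(d['extent'],d['region'].sum())
c='scene';m=I[c]; u=proj(c,[[.573,-.157,.06]])[0].astype(int)-[60,50]
o.append(cv2.resize(m[u[1]:u[1]+100,u[0]:u[0]+120],(432,360),interpolation=cv2.INTER_CUBIC))
v=np.hstack(o); cv2.imwrite('pics/pin.png',cv2.resize(v,(800,int(360*800/v.shape[1]))))
```

```text
t 12.1 pos [ 0.5725 -0.1567  0.2123] xyaw 9.28 ydown [ 0.  0. -1.] w 0.992 F [ 0.16 -0.93 -0.04] q7 [ 0.8   0.49 -0.79  1.69  0.38  1.12  0.07]
head top ray [0.46708756 0.39183862 0.1       ] [0.47553451 0.38970115 0.1       ]
top [154 205]
[183.2, 236.6, 11.5, 7.1] 58
scene [419  95]
```

View pics/pin.png

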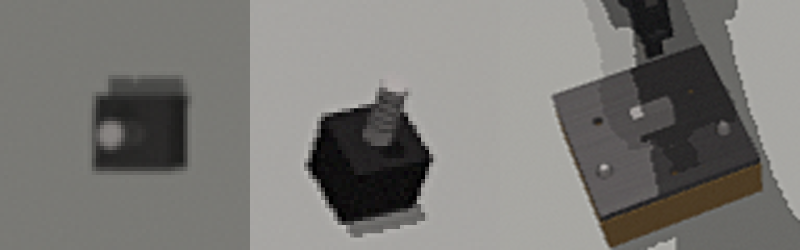

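Run:
```python
from fit import *
t=cv2.imread('pics/raw_top.png',0).astype(int); s=cv2.imread('pics/raw_scene.png',0).astype(int)
print(t[225:248,174:202]); print(s[110:136,440:466])
for c,px in(('top',(179.9,236.7)),('scene',(453.0,116.1))): print(ray(c,px,.1))
print(ray('scene',(450,128),.05))
# stand edges
print(ray('top',(176.4,236),.05),ray('top',(187,228),.05),ray('top',(187,245),.05))
p=least_squares(lambda p:np.r_[3*(proj('top',[[p[0],p[1],.1]])[0]-(179.9,236.7)),proj('scene',[[p[0],p[1],.1]])[0]-(453,116.1),proj('scene',[[p[0],p[1],.05]])[0]-(450,128)],[.47,.39]).x
print(p, proj('top',[[*p,.1]]),proj('scene',[[*p,.1],[*p,.05]]))
report([*p,.2])
```

```text
[[121 121 121 122 122 116  85  71  71  71  71  72  77  72  72  72  72  72
   73  73  73  74  71  77 103 118 121 121]
 [120 120 120 120 120 115  84  70  72  72  72  72  70  71  72  72  72  71
   72  72  72  71  71  76  99 116 122 121]
 [119 120 111  96  95  92  70  59  61  62  61  62  61  62  61  61  62  61
   62  63  61  59  59  63  87 109 119 121]
 [121 119  99  67  54  55  46  43  45  44  45  46  45  46  46  45  46  46
   48  46  44  40  37  39  59  95 118 122]
 [122 120  98  55  33  36  37  37  36  36  36  38  39  40  40  39  41  40
   39  39  36  33  31  28  50  95 119 122]
 [122 120  92  51  35  36  36  38  35  34  33  36  37  38  40  38  41  40
   41  40  37  32  29  28  54 105 120 121]
 [122 117  87  47  35  35  36  35  34  33  33  35  36  39  41  39  40  41
   40  39  38  35  29  30  59 112 123 121]
 [122 117  85  46  33  36  37  32  31  32  33  33  35  38  40  40  42  41
   40  40  39  33  31  29  60 114 122 121]
 [122 117  84  45  41  52  58  53  45  38  36  38  37  38  39  39  40  41
   41  40  38  33  31  27  61 114 123 121]
 [122 117  82  51  71  97 104  99  81  53  44  
[... 4232 characters left out ...]
2  35  31  33  33  30  34  36  36  34  30  24  19
   12  11   6   0 132 168 166 165]
 [ 18  13  19  20  31  37  33  33  33  35  26  19  22  14  14  14  16  12
   18  19   5  44 166 173 166 164]]
[0.4667439  0.39266426 0.1       ]
[0.47208627 0.3894071  0.1       ]
[0.47001171 0.39494075 0.05      ]
[0.46691723 0.41901738 0.05      ] [0.49182821 0.38774202 0.05      ] [0.44037437 0.38567948 0.05      ]
[0.46734944 0.39276607] [[179.87375122 236.49148625]] [[453.42035386 114.61370317]
 [448.87414829 127.44839201]]
t 12.4 pos [ 0.5722 -0.1571  0.2094] xyaw 9.26 ydown [-0.001  0.    -1.   ] w 0.993 F [-0.07 -0.21 -1.04] q7 [ 0.8   0.49 -0.78  1.7   0.38  1.11  0.07]
 shift mm [-15.    9.5 559.5]
```

{"name": "jog_arm", "arguments": {
  "motion": [
    [[60, -1, 0, 38, 0], [60, -2, 0, 78, 0], [60, -3, 0, 118, 0], [60, -4, 0, 158, 0], [60, -5, 0, 198, 0]]
  ]
}}

```text
time: 12.9
tool_pos: [0.5349, 0.039, 0.209]
tool_rot: [0.705, -0.705, -0.057, 0.058]
wrist_force: [1.5, 0.8, -0.2]
width: 0.702
```

{"name": "jog_arm", "arguments": {
  "motion": [
    [[60, -1, 0, 40, 0], [60, -2, 0, 80, 0], [60, -3, 0, 120, 0], [60, -4, 0, 160, 0], [60, -5, 0, 200, 0]]
  ]
}}

```text
time: 13.4
tool_pos: [0.4979, 0.2354, 0.209]
tool_rot: [-0.705, 0.705, 0.057, -0.058]
wrist_force: [0.9, -0.4, 0.2]
width: 0.703
```

{"name": "jog_arm", "arguments": {
  "motion": [
    [[60, -1, 0, 40, 0], [60, -2, 0, 80, 0], [60, -3, 0, 120, 0], [60, -4.3, 20, 160.7, 0], [60, -4.3, 40, 160.7, 0]]
  ]
}}

```text
time: 13.9
tool_pos: [0.4654, 0.3974, 0.1688]
tool_rot: [0.706, -0.704, -0.059, 0.06]
wrist_force: [-0.5, -0.9, -0.5]
width: 0.699
```

{"name": "jog_arm", "arguments": {
  "motion": [
    [[60, 0, 0, 0, 0], [60, 0, 0, 0, 0], [60, 0, 0, 0, 0], [60, 0, 0, 0, 0], [60, 0, 0, 0, 0]]
  ]
}}

```text
time: 14.4
tool_pos: [0.4692, 0.3917, 0.1705]
tool_rot: [0.705, -0.705, -0.057, 0.056]
wrist_force: [0.3, 0.3, 0.0]
width: 0.704
```

```bash
python3 -c "
from h import *
report([.4682,.392,.063],.1615)"
```

```text
t 14.4 pos [0.4692 0.3917 0.1705] xyaw 9.2 ydown [ 0.001  0.    -1.   ] w 0.704 F [0.33 0.28 0.01] q7 [-0.14  0.6  -0.84  1.69  0.49  1.08 -0.97]
 shift mm [ -1.  107.5   0.4]
 turn deg -0.05
```

{"name": "jog_arm", "arguments": {
  "motion": [
    [[60, -1, 30, 0, 0], [60, -1, 60, 0, 0], [60, -1, 85, 0, 0], [60, -1, 101, 0, 0], [60, -1, 107, 0, 0]]
  ]
}}

```text
time: 14.9
tool_pos: [0.4675, 0.3915, 0.0617]
tool_rot: [-0.705, 0.705, 0.057, -0.057]
wrist_force: [-0.4, -0.2, 0.5]
width: 0.701
```

{"name": "jog_arm", "arguments": {
  "motion": [
    [[25, 0, 0, 0, 0], [25, 0, 0, 0, 0], [25, 0, 0, 0, 0], [25, 0, 0, 0, 0], [25, 0, 0, 0, 0]]
  ],
  "grip_force": 40
}}

```text
time: 15.4
tool_pos: [0.4679, 0.392, 0.0633]
tool_rot: [0.705, -0.705, -0.057, 0.057]
wrist_force: [-0.5, -0.1, -0.1]
width: 0.294
```

Run:
```python
from fit import *
report()
o=[]
for c in('scene','top'):
    m=robot.read_camera(c); u=proj(c,[[.468,.392,.08]])[0].astype(int); a=u-[35,35]
    o.append(cv2.resize(m[a[1]:a[1]+70,a[0]:a[0]+70],(400,400),interpolation=cv2.INTER_CUBIC))
cv2.imwrite('pics/grip.png',np.hstack(o))
```

```text
t 15.4 pos [0.4679 0.392  0.0633] xyaw 9.25 ydown [ 0.001  0.    -1.   ] w 0.294 F [-0.53 -0.06 -0.14] q7 [-0.2   0.72 -0.75  1.75  0.61  0.91 -1.06]
```

View pics/grip.png

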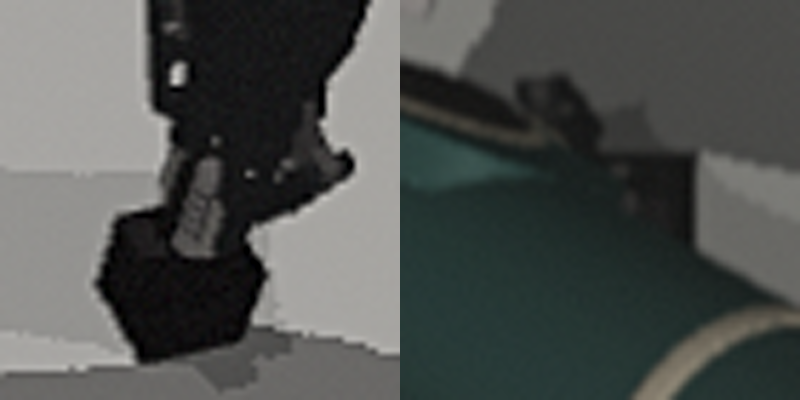

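{"name": "jog_arm", "arguments": {
  "motion": [
    [[0, 0, 0, 0, 0], [0, 0, 0, 0, 0], [0, 0, 0, 0, 0], [0, 0, 0, 0, 0], [0, 0, 0, 0, 0]]
  ],
  "grip_force": 30
}}

```text
time: 16.0
tool_pos: [0.4678, 0.392, 0.063]
tool_rot: [0.705, -0.705, -0.057, 0.057]
wrist_force: [0.0, -0.9, 4.7]
width: 0.202
```

```bash
python3 -c "
from h import *
report()"
```

```text
t 16.0 pos [0.4678 0.392  0.063 ] xyaw 9.25 ydown [ 0.  0. -1.] w 0.202 F [ 0.02 -0.86  4.7 ] q7 [-0.2   0.72 -0.75  1.75  0.61  0.91 -1.06]
```

{"name": "jog_arm", "arguments": {
  "motion": [
    [[0, 0, -15, 0, 0], [0, 0, -40, 0, 0], [0, 0, -70, 0, 0], [0, 0, -100, 0, 0], [0, 0, -110, 0, 0]]
  ],
  "grip_force": 60
}}

```text
time: 16.5
tool_pos: [0.4681, 0.3929, 0.1764]
tool_rot: [0.706, -0.704, -0.058, 0.056]
wrist_force: [-0.5, -0.6, -0.3]
width: 0.196
```

```bash
cat > holes.py <<'E'
from fit import *
B=[.5725,-.157,.1615]
H=world(B,np.array([[55,0,60],[-27.5,48,60],[-27.5,-48,60]])/1e3)
E
python3 - <<'E'
from holes import *
print(H.round(4))
for h in H: report([h[0],h[1],.15],.1615)
E
```

```text
[[ 0.6268 -0.1482  0.06  ]
 [ 0.5376 -0.114   0.06  ]
 [ 0.5531 -0.2088  0.06  ]]
t 16.5 pos [0.4681 0.3929 0.1764] xyaw 9.27 ydown [ 0.003  0.002 -1.   ] w 0.196 F [-0.45 -0.62 -0.31] q7 [-0.14  0.59 -0.85  1.68  0.49  1.09 -0.97]
 shift mm [  69.3   25.5 -559.6]
 turn deg 0.02
t 16.5 pos [0.4681 0.3929 0.1764] xyaw 9.27 ydown [ 0.003  0.002 -1.   ] w 0.196 F [-0.45 -0.62 -0.31] q7 [-0.14  0.59 -0.85  1.68  0.49  1.09 -0.97]
 shift mm [ -13.2   25.4 -511.6]
 turn deg 0.02
t 16.5 pos [0.4681 0.3929 0.1764] xyaw 9.27 ydown [ 0.003  0.002 -1.   ] w 0.196 F [-0.45 -0.62 -0.31] q7 [-0.14  0.59 -0.85  1.68  0.49  1.09 -0.97]
 shift mm [ -13.2   25.2 -607.6]
 turn deg 0.02
```

{"name": "jog_arm", "arguments": {
  "motion": [
    [[0, -1, 0, -35, 0], [0, -2, 0, -73, 0], [0, -3, 0, -113, 0], [0, -4, 0, -153, 0], [0, -5, 0, -193, 0]]
  ]
}}

```text
time: 17.0
tool_pos: [0.4935, 0.1989, 0.1728]
tool_rot: [-0.705, 0.705, 0.057, -0.057]
wrist_force: [1.3, 0.2, -1.2]
width: 0.189
```

{"name": "jog_arm", "arguments": {
  "motion": [
    [[0, -1, 0, -40, 0], [0, -2, 0, -80, 0], [0, -3, 0, -120, 0], [0, -4, 0, -160, 0], [0, -5, 0, -200, 0]]
  ]
}}

```text
time: 17.5
tool_pos: [0.5207, 0.0008, 0.1729]
tool_rot: [-0.705, 0.705, 0.057, -0.057]
wrist_force: [-0.0, -0.4, -1.1]
width: 0.196
```

{"name": "jog_arm", "arguments": {
  "motion": [
    [[0, -1, 0, -40, 0], [0, -2, 0, -80, 0], [0, -3, 0, -110, 0], [0, -3, 0, -118, 0], [0, -3, 0, -118, 0]]
  ]
}}

```text
time: 18.0
tool_pos: [0.5368, -0.1154, 0.1726]
tool_rot: [0.705, -0.705, -0.056, 0.057]
wrist_force: [-0.8, 0.7, -1.0]
width: 0.192
```

{"name": "jog_arm", "arguments": {
  "motion": [
    [[0, 0, 0, 0, 0], [0, 0, 10, 0, 0], [0, 0, 20, 0, 0], [0, 0, 30, 0, 0], [0, 0, 35, 0, 0]]
  ]
}}

```text
time: 18.5
tool_pos: [0.5365, -0.114, 0.1363]
tool_rot: [0.705, -0.705, -0.057, 0.058]
wrist_force: [0.8, -0.1, -0.9]
width: 0.195
```

Run:
```python
from holes import *
h=H[1]; report([h[0],h[1],.122],.1615)
p,M,s=tool()
o=[]
for c in('scene','top'):
    m=robot.read_camera(c); q=proj(c,[[*p[:2],p[2]-.058],[*p[:2],p[2]-.013],h,H[2]]); print(c,q.round(1))
    a=q[0].astype(int)-[30,35]; o.append(cv2.resize(m[a[1]:a[1]+70,a[0]:a[0]+70],(400,400),interpolation=cv2.INTER_CUBIC)); 
    for k in q: cv2.circle(o[-1],tuple(((k-a+.5)*400/70).astype(int)),2,(0,0,255),-1)
cv2.imwrite('pics/h1.png',np.hstack(o))
```

```text
t 18.5 pos [ 0.5365 -0.114   0.1363] xyaw 9.29 ydown [-0.002  0.001 -1.   ] w 0.195 F [ 0.75 -0.06 -0.9 ] q7 [ 0.77  0.51 -0.79  1.87  0.44  0.94 -0.06]
 shift mm [ 1.1 14.3 -0.2]
 turn deg 0.04
scene [[272.5 178.2]
 [271.1 166.9]
 [273.1 182.9]
 [236.  195.9]]
top [[352.8 216.5]
 [354.2 216.2]
 [352.3 216.3]
 [383.7 211.8]]
```

View pics/h1.png

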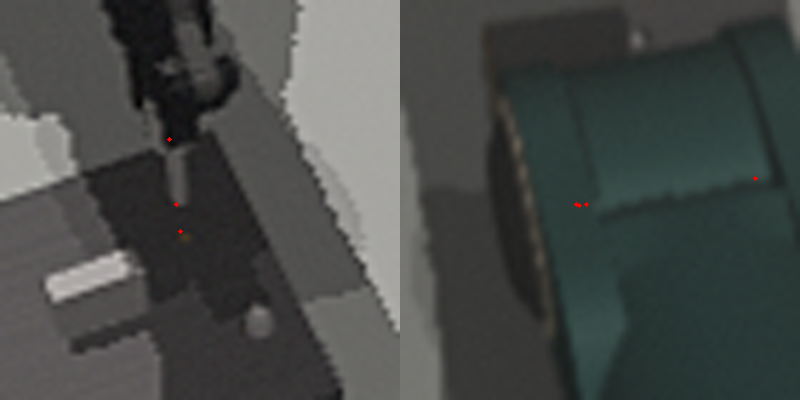

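{"name": "jog_arm", "arguments": {
  "motion": [
    [[0, 1, 4, 0, 0], [0, 1, 8, 0, 0], [0, 1, 12, 0, 0], [0, 1, 15, 0, 0], [0, 1, 15, 0, 0]]
  ]
}}

```text
time: 19.1
tool_pos: [0.5379, -0.1143, 0.1224]
tool_rot: [0.705, -0.705, -0.057, 0.057]
wrist_force: [-0.5, -0.4, -0.7]
width: 0.193
```

{"name": "jog_arm", "arguments": {
  "motion": [
    [[0, 0, 1, 0, 0], [0, 0, 2, 0, 0], [0, 0, 3, 0, 0], [0, 0, 4, 0, 0], [0, 0, 5, 0, 0]]
  ]
}}

```text
time: 19.6
tool_pos: [0.538, -0.1144, 0.1177]
tool_rot: [-0.705, 0.705, 0.057, -0.057]
wrist_force: [0.0, -0.9, -0.7]
width: 0.19
```

```bash
python3 -c "
from holes import *
h=H[1]; report([h[0],h[1],.102],.1615)"
```

```text
t 19.6 pos [ 0.538  -0.1144  0.1177] xyaw 9.25 ydown [ 0. -0. -1.] w 0.19 F [ 0.01 -0.94 -0.71] q7 [ 0.75  0.54 -0.77  1.88  0.47  0.91 -0.08]
 shift mm [-0.3 15.7  0.4]
 turn deg -0.0
```

{"name": "jog_arm", "arguments": {
  "motion": [
    [[0, -0.3, 1, 0.4, 0], [0, -0.3, 2, 0.4, 0], [0, -0.3, 3, 0.4, 0], [0, -0.3, 4, 0.4, 0], [0, -0.3, 5, 0.4, 0]]
  ]
}}

```text
time: 20.1
tool_pos: [0.5377, -0.114, 0.1127]
tool_rot: [0.705, -0.705, -0.057, 0.057]
wrist_force: [0.3, -0.5, -0.4]
width: 0.194
```

{"name": "jog_arm", "arguments": {
  "motion": [
    [[0, 0, 1, 0, 0], [0, 0, 2, 0, 0], [0, 0, 3, 0, 0], [0, 0, 4, 0, 0], [0, 0, 5, 0, 0]]
  ]
}}

```text
time: 20.6
tool_pos: [0.5377, -0.114, 0.1077]
tool_rot: [0.705, -0.705, -0.057, 0.057]
wrist_force: [-0.4, 0.3, -0.3]
width: 0.193
```

```bash
python3 -c "
from holes import *
h=H[1]; report([h[0],h[1],.102],.1615)"
```

```text
t 20.6 pos [ 0.5377 -0.114   0.1077] xyaw 9.25 ydown [-0.  0. -1.] w 0.193 F [-0.38  0.32 -0.3 ] q7 [ 0.75  0.55 -0.76  1.89  0.48  0.89 -0.09]
 shift mm [-0.   5.7 -0. ]
 turn deg -0.0
```

{"name": "jog_arm", "arguments": {
  "motion": [
    [[0, 0, 1, 0, 0], [0, 0, 2, 0, 0], [0, 0, 3, 0, 0], [0, 0, 4, 0, 0], [0, 0, 5, 0, 0]]
  ]
}}

```text
time: 21.1
tool_pos: [0.5377, -0.114, 0.1027]
tool_rot: [0.705, -0.705, -0.057, 0.057]
wrist_force: [0.0, 0.3, -0.9]
width: 0.197
```

{"name": "jog_arm", "arguments": {
  "motion": [
    [[0, 0, 1, 0, 0], [0, 0, 1.5, 0, 0], [0, 0, 2, 0, 0], [0, 0, 2.5, 0, 0], [0, 0, 3, 0, 0]]
  ]
}}

```text
time: 21.6
tool_pos: [0.5383, -0.114, 0.1009]
tool_rot: [-0.705, 0.705, 0.057, -0.057]
wrist_force: [-5.4, -0.5, 23.9]
width: 0.195
```

{"name": "jog_arm", "arguments": {
  "motion": [
    [[0, 0, -3, 0, 0], [0, 0, -10, 0, 0], [0, 0, -20, 0, 0], [0, 0, -28, 0, 0], [0, 0, -28, 0, 0]]
  ]
}}

```text
time: 22.1
tool_pos: [0.5383, -0.1141, 0.1291]
tool_rot: [-0.705, 0.705, 0.058, -0.056]
wrist_force: [0.0, -0.2, -0.5]
width: 0.196
```

{"name": "jog_arm", "arguments": {
  "motion": [
    [[0, 0, 0, -20, 0], [0, 0, 0, -48, 0], [0, 0, 0, -76, 0], [0, 0, 0, -96, 0], [0, 0, 0, -96, 0]]
  ]
}}

```text
time: 22.6
tool_pos: [0.5528, -0.2119, 0.1273]
tool_rot: [-0.705, 0.705, 0.055, -0.056]
wrist_force: [-0.8, 0.5, -1.5]
width: 0.196
```

{"name": "jog_arm", "arguments": {
  "motion": [
    [[0, 0, 1, 0, 0], [0, 0, 3, 0, 0], [0, 0, 5, 0, 0], [0, 0, 7, 0, 0], [0, 0, 8, 0, 0]]
  ]
}}

```text
time: 23.1
tool_pos: [0.553, -0.2084, 0.1196]
tool_rot: [0.705, -0.705, -0.057, 0.057]
wrist_force: [0.4, 0.1, -0.7]
width: 0.194
```

```bash
python3 -c "
from holes import *
h=H[2]; report([h[0],h[1],.102],.1615)"
```

```text
t 23.1 pos [ 0.553  -0.2084  0.1196] xyaw 9.28 ydown [-0.  0. -1.] w 0.194 F [ 0.39  0.07 -0.71] q7 [ 0.86  0.6  -0.74  1.78  0.48  0.96  0.08]
 shift mm [-0.  17.6 -0.4]
 turn deg 0.03
```

{"name": "jog_arm", "arguments": {
  "motion": [
    [[0, 0, 1.5, -0.2, 0], [0, 0, 3, -0.2, 0], [0, 0, 4.5, -0.2, 0], [0, 0, 6, -0.2, 0], [0, 0, 7, -0.2, 0]]
  ]
}}

```text
time: 23.6
tool_pos: [0.5531, -0.2089, 0.1126]
tool_rot: [0.705, -0.705, -0.057, 0.057]
wrist_force: [0.6, 0.1, -1.5]
width: 0.188
```

{"name": "jog_arm", "arguments": {
  "motion": [
    [[0, 0, 1.5, 0, 0], [0, 0, 3, 0, 0], [0, 0, 4.5, 0, 0], [0, 0, 6, 0, 0], [0, 0, 7, 0, 0]]
  ]
}}

```text
time: 24.1
tool_pos: [0.5531, -0.209, 0.1056]
tool_rot: [0.705, -0.705, -0.057, 0.057]
wrist_force: [0.0, 0.2, -0.8]
width: 0.196
```

```bash
python3 -c "
from holes import *
h=H[2]; report([h[0],h[1],.102],.1615)"
```

```text
t 24.1 pos [ 0.5531 -0.209   0.1056] xyaw 9.25 ydown [-0.  0. -1.] w 0.196 F [ 0.03  0.16 -0.8 ] q7 [ 0.85  0.62 -0.73  1.78  0.5   0.94  0.07]
 shift mm [0.  3.6 0.2]
 turn deg 0.0
```

{"name": "jog_arm", "arguments": {
  "motion": [
    [[0, 0, 1.5, 0, 0], [0, 0, 2.5, 0, 0], [0, 0, 3.5, 0, 0], [0, 0, 4.5, 0, 0], [0, 0, 5.5, 0, 0]]
  ]
}}

```text
time: 24.6
tool_pos: [0.5536, -0.2091, 0.1011]
tool_rot: [-0.705, 0.705, 0.057, -0.057]
wrist_force: [-4.4, 0.6, 20.8]
width: 0.193
```

{"name": "jog_arm", "arguments": {
  "motion": [
    [[0, 0, -3, 0, 0], [0, 0, -12, 0, 0], [0, 0, -30, 0, 0], [0, 0, -48, 0, 0], [0, 0, -60, 0, 0]]
  ]
}}

```text
time: 25.1
tool_pos: [0.5537, -0.2089, 0.1627]
tool_rot: [-0.705, 0.705, 0.058, -0.057]
wrist_force: [0.1, -0.6, -0.6]
width: 0.195
```

{"name": "jog_arm", "arguments": {
  "motion": [
    [[0, 20, 0, 12, 0], [0, 40, 0, 23, 0], [0, 62, 0, 36, 0], [0, 82.5, 0, 48, 0], [0, 82.5, 0, 48, 0]]
  ]
}}

```text
time: 25.6
tool_pos: [0.6287, -0.1453, 0.1612]
tool_rot: [0.705, -0.704, -0.059, 0.058]
wrist_force: [-1.2, 0.6, -0.3]
width: 0.193
```

{"name": "jog_arm", "arguments": {
  "motion": [
    [[0, 0, 5, 0, 0], [0, 0, 15, 0, 0], [0, 0, 25, 0, 0], [0, 0, 35, 0, 0], [0, 0, 40, 0, 0]]
  ]
}}

```text
time: 26.1
tool_pos: [0.6261, -0.1487, 0.1188]
tool_rot: [0.705, -0.705, -0.056, 0.057]
wrist_force: [0.7, -0.4, -1.0]
width: 0.195
```

```bash
python3 -c "
from holes import *
h=H[0]; report([h[0],h[1],.102],.1615)"
```

```text
t 26.1 pos [ 0.6261 -0.1487  0.1188] xyaw 9.23 ydown [-0.002  0.    -1.   ] w 0.195 F [ 0.66 -0.43 -0.97] q7 [ 0.69  0.68 -0.72  1.64  0.51  1.02 -0.04]
 shift mm [ 0.8 16.8  0.4]
 turn deg -0.03
```

{"name": "jog_arm", "arguments": {
  "motion": [
    [[0, 0, 0, 0, 0], [0, 0, 2, 0, 0], [0, 0, 4, 0, 0], [0, 0, 5.5, 0, 0], [0, 0, 7, 0, 0]]
  ]
}}

```text
time: 26.6
tool_pos: [0.6269, -0.1483, 0.1133]
tool_rot: [-0.705, 0.705, 0.057, -0.057]
wrist_force: [0.2, -0.1, -0.9]
width: 0.196
```

{"name": "jog_arm", "arguments": {
  "motion": [
    [[0, 0, 1.5, 0, 0], [0, 0, 3, 0, 0], [0, 0, 4.5, 0, 0], [0, 0, 6, 0, 0], [0, 0, 7, 0, 0]]
  ]
}}

```text
time: 27.1
tool_pos: [0.6268, -0.1483, 0.1061]
tool_rot: [0.705, -0.705, -0.057, 0.057]
wrist_force: [-0.4, 0.4, -1.4]
width: 0.19
```

```bash
python3 -c "
from holes import *
h=H[0]; report([h[0],h[1],.102],.1615)"
```

```text
t 27.1 pos [ 0.6268 -0.1483  0.1061] xyaw 9.25 ydown [-0.  0. -1.] w 0.19 F [-0.44  0.42 -1.38] q7 [ 0.68  0.7  -0.72  1.64  0.52  1.   -0.04]
 shift mm [-0.   4.1  0.2]
 turn deg 0.0
```

{"name": "jog_arm", "arguments": {
  "motion": [
    [[0, 0, 1.5, 0, 0], [0, 0, 3, 0, 0], [0, 0, 4.5, 0, 0], [0, 0, 6, 0, 0], [0, 0, 7, 0, 0]]
  ]
}}

```text
time: 27.6
tool_pos: [0.6269, -0.1483, 0.0993]
tool_rot: [0.705, -0.705, -0.057, 0.057]
wrist_force: [-0.0, 0.4, 3.4]
width: 0.195
```

{"name": "jog_arm", "arguments": {
  "motion": [
    [[0, 0, 2.5, 0, 0], [0, 0, 5, 0, 0], [0, 0, 7.5, 0, 0], [0, 0, 10, 0, 0], [0, 0, 12, 0, 0]]
  ]
}}

```text
time: 28.1
tool_pos: [0.6269, -0.1483, 0.087]
tool_rot: [0.705, -0.705, -0.057, 0.057]
wrist_force: [0.2, -0.0, 1.7]
width: 0.192
```

{"name": "jog_arm", "arguments": {
  "motion": [
    [[0, 0, 2.5, 0, 0], [0, 0, 5, 0, 0], [0, 0, 7.5, 0, 0], [0, 0, 10, 0, 0], [0, 0, 11.5, 0, 0]]
  ]
}}

```text
time: 28.6
tool_pos: [0.6268, -0.1483, 0.0755]
tool_rot: [0.705, -0.705, -0.057, 0.057]
wrist_force: [-0.4, -0.2, 2.4]
width: 0.19
```

{"name": "jog_arm", "arguments": {
  "motion": [
    [[0, 0, 1, 0, 0], [0, 0, 2, 0, 0], [0, 0, 3, 0, 0], [0, 0, 3.5, 0, 0], [0, 0, 3.5, 0, 0]]
  ]
}}

```text
time: 29.1
tool_pos: [0.6269, -0.1483, 0.073]
tool_rot: [-0.705, 0.705, 0.057, -0.057]
wrist_force: [-5.0, 0.3, 13.8]
width: 0.193
```

```bash
python3 -c "
from holes import *
h=H[0]; report([h[0],h[1],.073],.1615)"
```

```text
t 29.1 pos [ 0.6269 -0.1483  0.073 ] xyaw 9.25 ydown [ 0. -0. -1.] w 0.193 F [-5.02  0.31 13.81] q7 [ 0.67  0.74 -0.69  1.66  0.56  0.95 -0.07]
 shift mm [-0.1  0.   0.2]
 turn deg -0.0
```

{"name": "jog_arm", "arguments": {
  "motion": [
    [[40, 0, -1, 0, 0], [40, 0, -1, 0, 0], [40, 0, -1, 0, 0], [40, 0, -1, 0, 0], [40, 0, -1, 0, 0]]
  ]
}}

```text
time: 29.6
tool_pos: [0.6268, -0.1483, 0.0731]
tool_rot: [0.705, -0.705, -0.057, 0.057]
wrist_force: [-0.0, 0.8, -0.3]
width: 0.472
```

{"name": "jog_arm", "arguments": {
  "motion": [
    [[40, 0, -10, 0, 0], [40, 0, -30, 0, 0], [40, 0, -60, 0, 0], [40, 0, -100, 0, 0], [40, 0, -140, 0, 0]]
  ]
}}

```text
time: 30.1
tool_pos: [0.6266, -0.1481, 0.2153]
tool_rot: [0.705, -0.705, -0.057, 0.057]
wrist_force: [0.1, -0.3, 0.8]
width: 0.473
```

{"name": "jog_arm", "arguments": {
  "motion": [
    [[40, 0, 0, 35, 0], [40, 0, 0, 70, 0], [40, 0, 0, 105, 0], [40, 0, 0, 140, 0], [40, 0, 0, 160, 0]]
  ]
}}

```text
time: 30.6
tool_pos: [0.6005, 0.0128, 0.2144]
tool_rot: [0.705, -0.705, -0.058, 0.058]
wrist_force: [1.1, -0.6, 0.4]
width: 0.469
```

```bash
python3 - <<'E'
from holes import *
report()
robot.read_camera('scene')
E
python3 b.py 0.05 "[.5725,-.157,.1615]" end
```

```text
t 30.6 pos [0.6005 0.0128 0.2144] xyaw 9.42 ydown [ 0.001  0.    -1.   ] w 0.469 F [ 1.15 -0.61  0.38] q7 [ 0.54  0.51 -0.83  1.67  0.41  1.13 -0.24]
```

View pics/end.png

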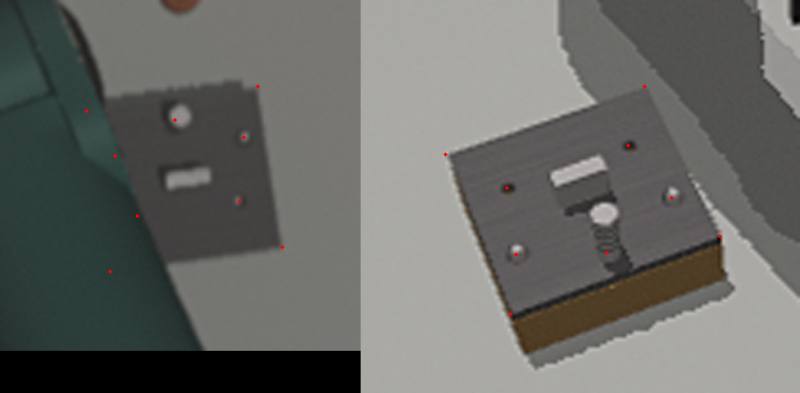

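```bash
python3 -c "
from h import *
print(robot.sign_off())"
```

```text
the job is handed in; nothing more can be done
None
```

I fitted the guide plate onto the block over both guide pins and left the gauge pin fully home in port0, the port whose poppet slides. I handed the job in at about 31 s; sign-off gives no verdict.

- **Plate:** I lowered it level. It made contact where expected, with the tool at 65 mm and the plate's underside near 50 mm. After I let go, the pictures showed both guide pins through their holes.
- **Finding the poppet:** ports 1 and 2 stopped the pin about 17 mm below the plate's top, with 24 N and 21 N at the wrist, so those two are seized. Port0 gave way at about 2–4 N.
- **Pin home:** I pushed on until the head met the plate, where the force rose to 14 N with the tool at 73 mm, the height worked out for fully home.
- **Last check:** in the final pictures the plate lies flat within about a pixel of its fitted outline. The pin stands upright in hole0 with its head on the plate, and the arm was clear of everything.
- **Disagreement:** while I was finding things, the two cameras differed by 1–5 mm on the block and pin. I settled on values in between and then confirmed them by touch.
- **Not checked:** the last pictures only covered the area around the block. I did not look at the valve, cap, bushing and reducer again, though the arm's path stayed clear of them.

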